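# Find the heavy gift box on the market stall

### The arm

A 6-joint arm with a two-finger parallel gripper is mounted at the origin on the work surface. World frame = base frame: x ahead of the robot, y to its left, z up, the work surface at z = 0. Lengths are in m, angles in degrees, forces in N, time in s.
With the tool pointing down it reaches from about 0.375 to 0.9 m from the base axis. Payload 3.1 kg.
Tool frame: the origin (TCP) lies on the centre line of the jaws, within the pads' length; the fingertips stand finger_overhang ahead of it and the grasp point (between the pads) lies 5 mm behind it (finger_overhang is the distance from the TCP to the fingertips, in m); z points along the fingers, y is the line along which they close (so a half turn about z gives the same grasp; the last joint's range is limited). The gripper opens to 87 mm and grips with 3 to 60 N. Pads are 19 mm wide; open, the fingers measure 117 mm over their backs; the gripper's body (75 mm by 190 mm) begins 51 mm behind the grasp point.
Start: joints at [-86.946, 30.224, 82.088, -0, 67.689, -10.227], TCP at [0.144, -0.608, 0.237] pointing down, gripper open.
Joint ranges: [-176.69, 176.69], [-43.24, 126.21], [12.49, 139.97], [-82, 262], [0, 151.66], [-163.58, 163.58]. Speed limits (degrees/s): [159.86, 159.86, 180, 180, 180, 180].

### API

Orientations are given as a 3x3 rotation matrix whose columns are the frame's x, y, z axes.
In Python, from rig import read_state, capture, calibration, hand_in, finger_overhang gives the robot as it stands.
- The arm moves only by the tool send_rows, never from a script. Its argument "plan" is a list of rows, each a list of 5 numbers: the closure in counts, from 0 (fully open) to 255 (shut), then the shift along the tool's x, y, z in m, then the turn about the tool's z in rad. A call has 1 to 20 rows; each row shifts and turns the commanded pose from where the row before left it, along the tool's axes as they then stand; what a row does not reach is not made up. A row lasts 1/12 s, in which the tool goes at most 41.7 mm and 7.16 degrees, less where a joint would pass 70% of its speed; a pose out of reach is approached as far as the arm can. A call is refused whole if a number of a shift passes 0.0417 or a number of a turn 0.125, either way. A call with a gripper value outside its range is refused whole. The fingers move at their own pace and stop on an object; the grip force is fixed at half the most. Time passes only in rows, so rows that do not move let the fingers close. It gives the time, the measured TCP pose, the force, the opening and the grip force at its end, in the units of the state.
- read_state(): the state, without advancing time (a new reading comes with each control period).
- capture(name): name is "scene" or "top" or "wrist"; returns (picture, depth): 480x640x3 uint8, blue, green, red; 480x640 float32, m along the optical axis (not along the pixel's ray), 0 where there is no reading.
- calibration(name): a dict with "fx", "fy", "cx", "cy" (pixels), "xyz" and "rotation" of the camera in the world. Camera axes: x right, y down, z forward; pixel columns grow to the right and rows downward; lengths in m; the calibration is good to about 2 mm. A picture is of the moment at which its call begins: read the wrist's pose just before it. calibration takes no time and is no camera call; for the wrist camera it gives the pose at the moment of the call.
- hand_in(): hands the job in; it is judged then, once.
The state is a dict: "time_s": time; "joint_positions": joint angles; "qvel": joint speeds; "tau": joint torques, N m; "position": TCP position; "tcp_rot": TCP orientation; "force": force on the tool from outside, world axes, zero at the start; "moment": the same for the moment, N m; "opening": opening from 0.0 (shut) to 1.0 (fully open); "grasp_force": force on a finger pad.
Only numpy, scipy, OpenCV 4.12 (cv2) and the standard library are available. Lean on these libraries where they do the work, as an engineer would, in place of code of your own. Each camera call takes 0.05 s, during which the arm holds its last target. There are 200 camera calls.

### The job

Three identical closed gift boxes stand in a row on the stall; one holds a solid brass candle holder, the other two light wooden ones. Keeping them upright, lift each box a few centimetres off the counter in turn, from the robot's left to its right, holding it up for a moment to judge its weight. Leave the heavy one standing in the middle of the low square wooden tray and the two light ones standing where they stood before.

Things in the scene. Friction and masses are not known exactly. Their poses are not given: they have to be found in the camera images.
- box_left_center (a point): closed cream-painted wooden gift box with a small brass clasp, 58 x 58 mm and 64 mm high, the leftmost of three identical ones in a row (left is the robot's left, +y); the point is the box's centre, 32 mm above its underside; z up, x and y square to its sides. With its contents it weighs 0.1 to 0.17 kg if light, 0.4 to 0.65 kg if it is the heavy one (one of the three)
- box_middle_center (a point): closed cream-painted wooden gift box with a small brass clasp, 58 x 58 mm and 64 mm high, the middle one of three identical ones in a row (left is the robot's left, +y); the point is the box's centre, 32 mm above its underside; z up, x and y square to its sides. With its contents it weighs 0.1 to 0.17 kg if light, 0.4 to 0.65 kg if it is the heavy one (one of the three)
- box_right_center (a point): closed cream-painted wooden gift box with a small brass clasp, 58 x 58 mm and 64 mm high, the rightmost of three identical ones in a row (left is the robot's left, +y); the point is the box's centre, 32 mm above its underside; z up, x and y square to its sides. With its contents it weighs 0.1 to 0.17 kg if light, 0.4 to 0.65 kg if it is the heavy one (one of the three)
- tray_floor (a point): square dark wooden tray fixed to the counter beyond the boxes, 140 x 140 mm outside, rim 6 mm wide and 14 mm high; the point is the centre of its inner floor (128 x 128 mm), 6 mm above the counter; z up, x and y along its sides
Not all that is in view belongs to the job. Leave any blue or green look-alike of the part that bears box_middle_center alone. What is shaped like the part that bears box_left_center but red is not meant.

How it is judged:
By the outcome, as a careful person would: the job done as asked, in the order asked, and still so for the second after the job is handed in, with the robot touching nothing.
It also fails if it takes over 72 s, if anything falls off the work surface, if the arm or the gripper's body presses on something with over 40 N, if the wrist force passes 120 N, or if a joint passes its speed limit or range.

## Working session

There is one attempt and no reset: what is moved stays moved. The work goes in short steps, Python scripts to look and compute and a tool call to move; the robot and the scene stay as the last step left them, time stands still between calls to the robot, and variables do not carry over. Pictures are saved under pics/ and viewed, at most 10 in all, crops included, and the job is handed in when it is done.

Besides the shell and the picture viewer there is one more tool, called after "Emit:" as name(argument=value, ...) on one line, values as JSON. send_rows: Moves the arm, as the interface text tells. Its arguments: {"type":"object","properties":{"plan":{"type":"array","items":{"type":"array","items":{"type":"number"}}}},"required":["plan"]}

```bash
mkdir -p pics; python3 - <<'E'
from rig import *
import rig,cv2,numpy as np
s=read_state();print(s, finger_overhang if not callable(finger_overhang) else finger_overhang())
for n in ("top","scene"):
    p,d=capture(n);cv2.imwrite(f"pics/{n}1.png",p);np.save(f"pics/{n}1.npy",d);print(n,calibration(n))
E
```

```text
{'time_s': 0.0, 'joint_positions': array([-8.69471807e+01,  3.02778973e+01,  8.21567354e+01, -4.12184284e-04,
        6.76867054e+01, -1.02260174e+01]), 'qvel': array([ 0.09462271,  0.0397384 ,  0.03260876, -0.03458451, -0.01962684,
       -0.05009274]), 'tau': array([-6.10502630e-04, -4.40042102e+01, -1.76591331e+01,  6.32921909e-02,
        5.82708092e-02, -1.50316760e-04]), 'position': array([ 0.14355921, -0.60757641,  0.2355811 ]), 'tcp_rot': array([[ 9.73263173e-01,  2.29692798e-01, -1.19429741e-04],
       [ 2.29692532e-01, -9.73260946e-01,  2.11438732e-03],
       [ 3.69423238e-04, -2.08528743e-03, -9.99997758e-01]]), 'force': array([ 0.0403219 , -0.10301092, -0.54239458]), 'moment': array([ 0.04537313, -0.00727788,  0.04289764]), 'grasp_force': 0.0, 'opening': 1.0008461967573903} 0.014
top {'fx': 536.2584839077044, 'fy': 536.2584839077044, 'cx': 318.5046066196944, 'cy': 242.8826625261868, 'xyz': array([ 0.45767164, -0.00718845,  0.91322026]), 'rotation': array([[-0.00522989, -0.99874707,  0.04976878],
       [-0.99994323,  0.00476111, -0.00953299],
       [ 0.00928409, -0.04981581, -0.99871527]])}
scene {'fx': 483.29738963973443, 'fy': 483.29738963973443, 'cx': 314.42935271104795, 'cy': 236.55315699075635, 'xyz': array([ 0.77245473, -0.30068624,  0.68524176]), 'rotation': array([[ 0.76161379,  0.54532741, -0.35008921],
       [ 0.64791717, -0.65093043,  0.39559187],
       [-0.01215663, -0.52811703, -0.84908458]])}
```

View pics/top1.png

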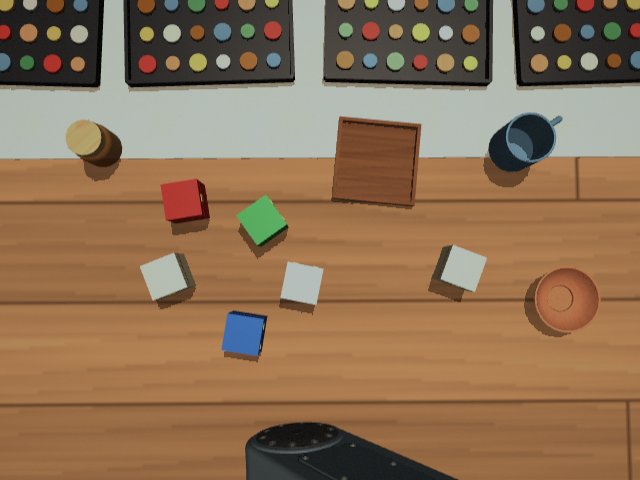

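View pics/scene1.png

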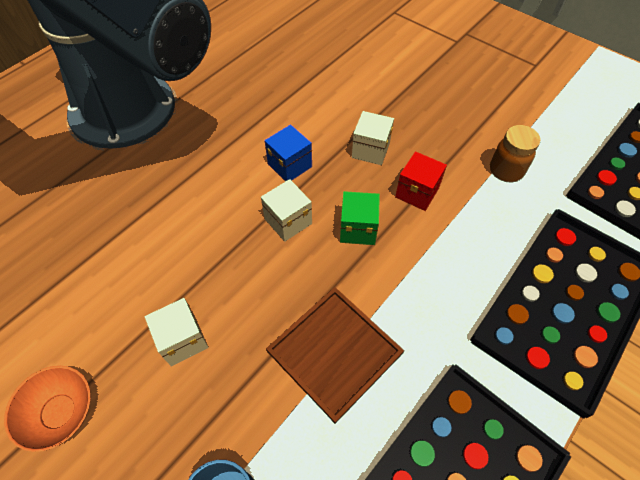

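Cream boxes in the top view are at (166,276) left, (302,284) middle and (463,268) right. The look-alikes are red (185,200), green (262,220) and blue (245,333). The tray is at (376,161). I choose the three cream ones, then measure them and check the choice in a crop.

```bash
cat > h.py <<'E'
import cv2,numpy as np
from rig import *
def world(n,d):
    c=calibration(n);v,u=np.mgrid[:480,:640]
    P=np.stack([(u-c["cx"])/c["fx"]*d,(v-c["cy"])/c["fy"]*d,d],-1)
    return P@np.array(c["rotation"]).T+c["xyz"]
def toprect(W,d,px,z0,z1,r=45):
    m=((W[...,2]>z0)&(W[...,2]<z1)&(d>0)).astype(np.uint8)
    n,l=cv2.connectedComponents(m); k=l[px[1],px[0]]
    Q=W[l==k]; 
    (c,s,a)=cv2.minAreaRect((Q[:,:2]*1000).astype(np.float32))
    return np.round(c,1),np.round(s,1),round(a,1),Q[:,2].mean().round(4),len(Q)
E
python3 - <<'E'
from h import *
d=np.load("pics/top1.npy");W=world("top",d)
for n,p in dict(L=(166,276),M=(302,284),R=(463,268),red=(182,200),green=(262,218),blue=(242,333)).items():
    print(n,toprect(W,d,p,.055,.075))
print("tray z",W[161,376],W[300,400])
im=cv2.imread("pics/top1.png")
hsv=cv2.cvtColor(im,cv2.COLOR_BGR2HSV)
m=((W[...,2]>.010)&(W[...,2]<.02)).astype(np.uint8); m[:100]=0;m[:, :320]=0;m[:,430:]=0;m[215:]=0
Q=W[m>0];print(cv2.minAreaRect((Q[:,:2]*1000).astype(np.float32)),len(Q))
cv2.imwrite("pics/crop.png",cv2.resize(im[100:370,120:500],None,fx=2,fy=2))
E
```

```text
L (array([449.2, 230.4]), array([58.3, 59.6]), 21.0, np.float64(0.0637), 1412)
M (array([437.6,  11.9]), array([57.8, 57.9]), 78.4, np.float64(0.0638), 1347)
R (array([ 459.8, -244.7]), array([59.4, 58.3]), 68.9, np.float64(0.0638), 1390)
red (array([571.5, 203. ]), array([58.5, 59.4]), 9.5, np.float64(0.0636), 1389)
green (array([538.3,  75.7]), array([58.6, 58. ]), 35.3, np.float64(0.0639), 1345)
blue (array([357.6, 105.4]), array([58.6, 58.7]), 80.7, np.float64(0.0637), 1406)
tray z [ 0.64256662 -0.11486599  0.00564181] [ 0.40519474 -0.15435974 -0.00334379]
((642.9908447265625, -114.85214233398438), (140.52322387695312, 141.20619201660156), 84.41443634033203) 1237
```

View pics/crop.png

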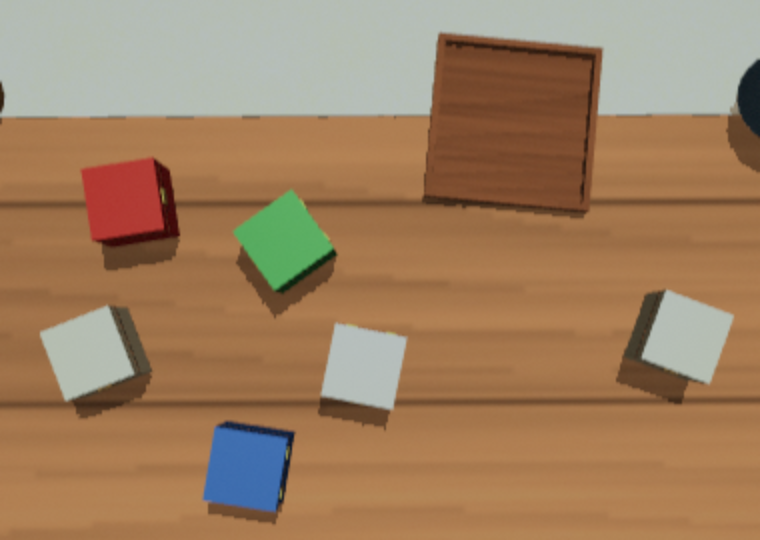

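Confirmed: the three chosen boxes are cream, clearly distinct from the red, green and blue ones. The clasps of the middle and right boxes are on their +x faces, so I'll grip those across their y-ish sides. The first move goes out towards the left box, keeping clear of the base.

Emit:
send_rows(plan=[[0,0.0275,-0.0215,0,0],[0,0.0275,-0.0215,0,0],[0,0.0275,-0.0215,0,0],[0,0.0275,-0.0215,0,0],[0,0.0275,-0.0215,0,0],[0,0.0275,-0.0215,0,0],[0,0.0275,-0.0215,0,0],[0,0.0275,-0.0215,0,0],[0,0.0275,-0.0215,0,0],[0,0.0275,-0.0215,0,0],[0,0.0275,-0.0215,0,0],[0,0.0275,-0.0215,0,0],[0,0.0275,-0.0215,0,0],[0,0.0275,-0.0215,0,0],[0,0.0275,-0.0215,0,0]])

```text
time_s: 1.35
position: [0.4716, -0.1979, 0.2363]
tcp_rot: [[0.973, 0.23, -0.001], [0.23, -0.973, 0.0], [-0.001, -0.001, -1.0]]
force: [1.2, -0.8, 0.2]
opening: 1.003
grasp_force: 0.0
```

Emit:
send_rows(plan=[[0,0.0055,-0.03,0,0],[0,0.0055,-0.03,0,0],[0,0.0055,-0.03,0,0],[0,0.0055,-0.03,0,0],[0,0.0055,-0.03,0,0],[0,0.0055,-0.03,0,0],[0,0.0055,-0.03,0,0],[0,0.0055,-0.03,0,0],[0,0.0055,-0.03,0,0],[0,0.0055,-0.03,0,0],[0,0.0055,-0.03,0,0],[0,0.0055,-0.03,0,0],[0,0.0055,-0.03,0,0],[0,0.0055,-0.03,0,0],[0,0,0,0,0],[0,0,0,0,-0.067],[0,0,0,0,-0.067],[0,0,0,0,0],[0,0,0,0,0],[0,0,0,0,0]])

```text
time_s: 3.02
position: [0.4494, 0.2264, 0.2364]
tcp_rot: [[0.935, 0.356, -0.0], [0.356, -0.935, -0.0], [-0.001, 0.0, -1.0]]
force: [0.7, -0.3, 0.6]
opening: 1.0
grasp_force: 0.0
```

```bash
cat >> h.py <<'E'
def go(x,y,z,yaw):
    "remaining shift in tool axes (mm) to world target (mm), and turn (rad) so closing line = yaw deg"
    s=read_state();R=np.array(s["tcp_rot"]);p=np.array(s["position"])*1000
    cur=np.degrees(np.arctan2(R[1,1],R[0,1])); dy=(yaw-cur+90)%180-90
    print("t",round(s["time_s"],2),"pos",p.round(1),"yaw",cur.round(1),"tilt",R[:2,2].round(4),"f",s["force"].round(2),"open",round(s["opening"],3),"grip",round(s["grasp_force"],1))
    print("shift",(R.T@(np.array([x,y,z])-p)).round(1),"turn",np.radians(-dy).round(4))
E
python3 - <<'E'
from h import *
go(449.2,230.4,30,111)
p,d=capture("wrist");W=world("wrist",d);cv2.imwrite("pics/w1.png",p)
m=((W[...,2]>.056)&(W[...,2]<.072)&(d>0)).astype(np.uint8)
n,l,st,_=cv2.connectedComponentsWithStats(m)
for k in range(1,n):
    if st[k,4]>500:
        Q=W[l==k];print(st[k],cv2.minAreaRect((Q[:,:2]*1000).astype(np.float32)))
E
```

```text
t 3.02 pos [449.4 226.4 236.4] yaw -69.2 tilt [-0.0005 -0.0002] f [ 0.67 -0.34  0.61] open 1.0 grip 0.0
shift [  1.4  -3.8 206.4] turn -0.0027
[ 357   59   82   84 4780] ((570.5458984375, 203.63253784179688), (58.32673263549805, 58.37614440917969), 9.056979179382324)
[ 468  151   74   75 4166] ((537.5789184570312, 75.98173522949219), (58.71556854248047, 59.767723083496094), 35.60845184326172)
[ 288  187   62   62 3652] ((448.1773376464844, 230.67764282226562), (58.487884521484375, 57.96171569824219), 21.210458755493164)
[ 361  334   67   31 1610] ((343.9411315917969, 105.80706787109375), (38.6474723815918, 69.8635025024414), 21.499658584594727)
```

View pics/w1.png

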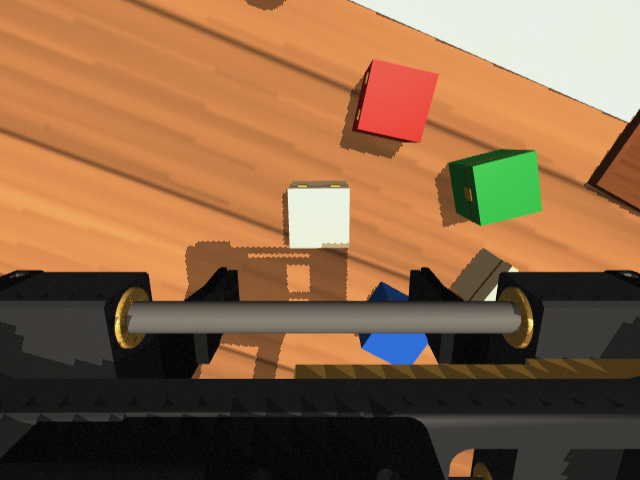

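The left box is at (318,217) with its brass marks on the edge at (318,184), so the sides I'm gripping are clear. The wrist and top measurements agree within 1 mm. Next I descend and grip.

Emit:
send_rows(plan=[[0,0.001,-0.004,0.026,0],[0,0,0,0.03,0],[0,0,0,0.03,0],[0,0,0,0.03,0],[0,0,0,0.03,0],[0,0,0,0.03,0],[0,0,0,0.018,0],[0,0,0,0.012,0],[0,0,0,0,0],[0,0,0,0,0],[255,0,0,0,0],[255,0,0,0,0],[255,0,0,0,0],[255,0,0,0,0],[255,0,0,0,0],[255,0,0,0,0],[255,0,0,0,0],[255,0,0,0,0]])

```text
time_s: 4.57
position: [0.4492, 0.2311, 0.0311]
tcp_rot: [[0.934, 0.358, 0.001], [0.358, -0.934, 0.0], [0.001, 0.0, -1.0]]
force: [-0.3, 1.0, 5.8]
opening: 0.666
grasp_force: 30.0
```

```bash
python3 -c "
from h import *
go(448.7,230.5,30,111)"
```

```text
t 4.57 pos [449.2 231.1  31.1] yaw -69.0 tilt [0.0009 0.0003] f [-0.29  0.97  5.83] open 0.666 grip 30.0
shift [-0.7  0.3  1.1] turn -0.0007
```

Emit:
send_rows(plan=[[255,0,0,-0.005,0],[255,0,0,-0.009,0],[255,0,0,-0.012,0],[255,0,0,-0.012,0],[255,0,0,-0.008,0],[255,0,0,-0.004,0],[255,0,0,0,0],[255,0,0,0,0],[255,0,0,0,0],[255,0,0,0,0],[255,0,0,0,0],[255,0,0,0,0],[255,0,0,0,0],[255,0,0,0,0],[255,0,0,0,0],[255,0,0,0,0],[255,0,0,0,0],[255,0,0,0,0]])

```text
time_s: 6.07
position: [0.449, 0.2309, 0.0806]
tcp_rot: [[0.934, 0.358, 0.0], [0.358, -0.934, 0.0], [0.0, -0.0, -1.0]]
force: [0.2, 0.2, -0.9]
opening: 0.664
grasp_force: 30.0
```

```bash
python3 -c "
from h import *
go(448.7,230.5,31,111);print(read_state()['tau'],read_state()['moment'])"
```

```text
t 6.07 pos [449.  230.9  80.6] yaw -69.0 tilt [0. 0.] f [ 0.23  0.24 -0.85] open 0.664 grip 30.0
shift [-0.4  0.3 49.6] turn -0.0007
[-5.50353470e-04 -3.95219028e+01 -8.57872725e+00  2.74188712e-02
 -7.05157639e-02 -1.79343233e-04] [-0.01371247  0.00332467  0.01484506]
```

Force reads about -0.9 N, so the left box is light. I'll lower it to the same spot, release and move to the middle box.

Emit:
send_rows(plan=[[255,0,0,0.008,0],[255,0,0,0.012,0],[255,0,0,0.012,0],[255,0,0,0.008,0],[255,0,0,0.006,0],[255,0,0,0.003,0],[255,0,0,0.001,0],[255,0,0,0,0],[255,0,0,0,0],[0,0,0,0,0],[0,0,0,0,0],[0,0,0,0,0],[0,0,0,0,0],[0,0,0,0,0],[0,0,0,-0.01,0],[0,0,0,-0.02,0],[0,0,0,-0.025,0],[0,0,0,-0.025,0],[0,0,0,-0.025,0],[0,0,0,-0.025,0]])

```text
time_s: 7.73
position: [0.4486, 0.2309, 0.1624]
tcp_rot: [[0.934, 0.358, 0.0], [0.358, -0.934, 0.0], [0.0, -0.0, -1.0]]
force: [0.7, 0.0, 0.9]
opening: 0.998
grasp_force: 0.0
```

Emit:
send_rows(plan=[[0,-0.0111,0.025,0,0],[0,-0.0111,0.025,0,0],[0,-0.0111,0.025,0,0],[0,-0.0111,0.025,0,0],[0,-0.0111,0.025,0,0],[0,-0.0111,0.025,0,0],[0,-0.0111,0.025,0,0],[0,-0.0111,0.025,0,0],[0,0,0,-0.02,0.1138],[0,0,0,-0.02,0.1138],[0,0,0,-0.02,0.1138],[0,0,0,0,0.1138],[0,0,0,0,0.1138],[0,0,0,0,0],[0,0,0,0,0],[0,0,0,0,0]])

```text
time_s: 9.07
position: [0.4373, 0.0125, 0.2207]
tcp_rot: [[0.98, -0.199, -0.0], [-0.199, -0.98, 0.0], [-0.0, -0.0, -1.0]]
force: [-0.1, -0.5, -0.1]
opening: 0.998
grasp_force: 0.0
```

```bash
cat >> h.py <<'E'
def look(n="wrist",save=None):
    p,d=capture(n);W=world(n,d)
    if save: cv2.imwrite(save,p)
    m=((W[...,2]>.056)&(W[...,2]<.076)&(d>0)).astype(np.uint8)
    c,l,st,_=cv2.connectedComponentsWithStats(m)
    for k in range(1,c):
        if st[k,4]>500:
            Q=W[l==k];r=cv2.minAreaRect((Q[:,:2]*1000).astype(np.float32))
            print(st[k],np.round(r[0],1),np.round(r[1],1),round(r[2],1),Q[:,2].mean().round(4))
E
python3 -c "
from h import *
go(437.6,11.9,30,78.4);look()"
```

```text
t 9.07 pos [437.3  12.5 220.7] yaw -101.5 tilt [-0.0002  0.    ] f [-0.1  -0.45 -0.14] open 0.998 grip 0.0
shift [  0.5   0.5 190.7] turn 0.0018
[  20   68  103   94 5558] [570.3 203.6] [59.2 60.3] 9.0 0.064
[ 178   73   98  101 5058] [537.1  76.4] [58.7 58.5] 35.4 0.0643
[ 562  100   78   81 4763] [ 458.7 -244. ] [60.3 58.3] 69.0 0.064
[ 291  191   66   64 4049] [436.4  12.4] [58.1 58.5] 78.5 0.0643
[  49  215   93   57 3186] [447.3 230.1] [58.2 60. ] 21.3 0.0639
[220 334  60  13 716] [334.4 109.3] [58.3 15. ] 78.9 0.0644
```

Emit:
send_rows(plan=[[0,0,0,0.025,0],[0,0,0,0.03,0],[0,0,0,0.03,0],[0,0,0,0.03,0],[0,0,0,0.03,0],[0,0,0,0.025,0],[0,0,0,0.012,0],[0,0,0,0.008,0],[0,0,0,0,0],[0,0,0,0,0],[255,0,0,0,0],[255,0,0,0,0],[255,0,0,0,0],[255,0,0,0,0],[255,0,0,0,0],[255,0,0,0,0],[255,0,0,0,0],[255,0,0,0,0]])

```text
time_s: 10.62
position: [0.4378, 0.0124, 0.031]
tcp_rot: [[0.979, -0.202, 0.001], [-0.202, -0.979, -0.0], [0.001, -0.0, -1.0]]
force: [0.1, -0.3, 6.4]
opening: 0.666
grasp_force: 30.0
```

Emit:
send_rows(plan=[[255,0,0,-0.005,0],[255,0,0,-0.009,0],[255,0,0,-0.012,0],[255,0,0,-0.012,0],[255,0,0,-0.008,0],[255,0,0,-0.004,0],[255,0,0,0,0],[255,0,0,0,0],[255,0,0,0,0],[255,0,0,0,0],[255,0,0,0,0],[255,0,0,0,0],[255,0,0,0,0],[255,0,0,0,0],[255,0,0,0,0],[255,0,0,0,0],[255,0,0,0,0],[255,0,0,0,0]])

```text
time_s: 12.12
position: [0.4376, 0.0124, 0.0806]
tcp_rot: [[0.979, -0.202, 0.0], [-0.202, -0.979, 0.0], [0.0, -0.0, -1.0]]
force: [0.3, 0.1, -4.3]
opening: 0.668
grasp_force: 30.0
```

```bash
python3 -c "
from h import *
go(459.3,-244.4,80,69);print(read_state()['tau'])"
```

```text
t 12.12 pos [437.6  12.4  80.6] yaw -101.6 tilt [0.0001 0.    ] f [ 0.25  0.14 -4.34] open 0.668 grip 30.0
shift [ 73.1 247.1   0.6] turn 0.1633
[-1.53849363e-03 -3.61988962e+01 -6.23773098e+00  1.96044246e-02
 -7.05741928e-02 -1.96287897e-05]
```

The middle box reads about -4.3 N, so it is the heavy one. It goes back down while I lift the right box, so the order is kept.

Emit:
send_rows(plan=[[255,0,0,0.008,0],[255,0,0,0.012,0],[255,0,0,0.012,0],[255,0,0,0.008,0],[255,0,0,0.006,0],[255,0,0,0.003,0],[255,0,0,0.001,0],[255,0,0,0,0],[255,0,0,0,0],[0,0,0,0,0],[0,0,0,0,0],[0,0,0,0,0],[0,0,0,0,0],[0,0,0,0,0],[0,0,0,-0.01,0],[0,0,0,-0.02,0],[0,0,0,-0.025,0],[0,0,0,-0.025,0],[0,0,0,-0.025,0],[0,0,0,-0.025,0]])

```text
time_s: 13.78
position: [0.4372, 0.0125, 0.1617]
tcp_rot: [[0.979, -0.202, -0.0], [-0.202, -0.979, 0.0], [-0.0, -0.0, -1.0]]
force: [0.2, 0.4, -0.6]
opening: 1.002
grasp_force: 0.0
```

Emit:
send_rows(plan=[[0,0.0081,0.0275,0,0],[0,0.0081,0.0275,0,0],[0,0.0081,0.0275,0,0],[0,0.0081,0.0275,0,0],[0,0.0081,0.0275,0,0],[0,0.0081,0.0275,0,0],[0,0.0081,0.0275,0,0],[0,0.0081,0.0275,0,0],[0,0.0081,0.0275,0,0],[0,0,0,0,0.082],[0,0,0,0,0.082],[0,0,0,0,0],[0,0,0,0,0],[0,0,0,0,0]])

```text
time_s: 14.95
position: [0.4588, -0.2443, 0.1605]
tcp_rot: [[0.934, -0.357, -0.0], [-0.357, -0.934, 0.0], [-0.0, -0.0, -1.0]]
force: [0.5, 0.1, -0.3]
opening: 0.999
grasp_force: 0.0
```

```bash
python3 -c "
from h import *
go(459.3,-244.4,30,69);look()"
```

```text
t 14.95 pos [ 458.8 -244.3  160.5] yaw -110.9 tilt [-0.0004  0.0003] f [ 0.52  0.11 -0.31] open 0.999 grip 0.0
shift [  0.5  -0.  130.5] turn 0.0015
[ 284  202   80   77 6008] [ 458.6 -244.4] [58.  58.4] 68.9 0.0645
```

Emit:
send_rows(plan=[[0,0,0,0.025,0],[0,0,0,0.03,0],[0,0,0,0.03,0],[0,0,0,0.025,0],[0,0,0,0.012,0],[0,0,0,0.008,0],[0,0,0,0,0],[0,0,0,0,0],[255,0,0,0,0],[255,0,0,0,0],[255,0,0,0,0],[255,0,0,0,0],[255,0,0,0,0],[255,0,0,0,0],[255,0,0,0,0],[255,0,0,0,0]])

```text
time_s: 16.33
position: [0.4592, -0.2448, 0.031]
tcp_rot: [[0.933, -0.359, 0.001], [-0.359, -0.933, -0.0], [0.001, 0.0, -1.0]]
force: [-0.8, -0.0, 5.1]
opening: 0.664
grasp_force: 30.0
```

Emit:
send_rows(plan=[[255,0,0,-0.005,0],[255,0,0,-0.009,0],[255,0,0,-0.012,0],[255,0,0,-0.012,0],[255,0,0,-0.008,0],[255,0,0,-0.004,0],[255,0,0,0,0],[255,0,0,0,0],[255,0,0,0,0],[255,0,0,0,0],[255,0,0,0,0],[255,0,0,0,0],[255,0,0,0,0],[255,0,0,0,0],[255,0,0,0,0],[255,0,0,0,0],[255,0,0,0,0],[255,0,0,0,0]])

```text
time_s: 17.83
position: [0.459, -0.2447, 0.0805]
tcp_rot: [[0.933, -0.359, -0.0], [-0.359, -0.933, 0.0], [-0.0, -0.0, -1.0]]
force: [0.2, -0.3, -2.1]
opening: 0.663
grasp_force: 30.0
```

```bash
python3 -c "
from h import *
go(437.4,12.3,80,78.4)"
```

```text
t 17.83 pos [ 459.  -244.7   80.5] yaw -111.0 tilt [-0.  0.] f [ 0.23 -0.32 -2.08] open 0.663 grip 30.0
shift [-112.4 -232.1    0.5] turn -0.1647
```

The right box reads about -2 N, which is light. I'll set it back and return to the middle box.

Emit:
send_rows(plan=[[255,0,0,0.008,0],[255,0,0,0.012,0],[255,0,0,0.012,0],[255,0,0,0.008,0],[255,0,0,0.006,0],[255,0,0,0.003,0],[255,0,0,0.001,0],[255,0,0,0,0],[255,0,0,0,0],[0,0,0,0,0],[0,0,0,0,0],[0,0,0,0,0],[0,0,0,0,0],[0,0,0,0,0],[0,0,0,-0.01,0],[0,0,0,-0.02,0],[0,0,0,-0.025,0],[0,0,0,-0.025,0],[0,0,0,-0.025,0],[0,0,0,-0.025,0]])

```text
time_s: 19.5
position: [0.4588, -0.2445, 0.1624]
tcp_rot: [[0.933, -0.359, 0.0], [-0.359, -0.933, -0.0], [0.0, 0.0, -1.0]]
force: [-0.3, 0.6, 0.8]
opening: 0.997
grasp_force: 0.0
```

Emit:
send_rows(plan=[[0,-0.0125,-0.0258,0,0],[0,-0.0125,-0.0258,0,0],[0,-0.0125,-0.0258,0,0],[0,-0.0125,-0.0258,0,0],[0,-0.0125,-0.0258,0,0],[0,-0.0125,-0.0258,0,0],[0,-0.0125,-0.0258,0,0],[0,-0.0125,-0.0258,0,0],[0,-0.0125,-0.0258,0,0],[0,0,0,0,-0.082],[0,0,0,0,-0.082],[0,0,0,0,0],[0,0,0,0,0],[0,0,0,0,0]])

```text
time_s: 20.67
position: [0.4375, 0.0122, 0.1609]
tcp_rot: [[0.979, -0.204, 0.001], [-0.204, -0.979, -0.0], [0.001, 0.0, -1.0]]
force: [0.7, -0.7, 0.3]
opening: 1.001
grasp_force: 0.0
```

```bash
python3 -c "
from h import *
go(437.4,12.3,30,78.4);look()"
```

```text
t 20.67 pos [437.5  12.2 160.9] yaw -101.8 tilt [ 0.0006 -0.0001] f [ 0.69 -0.68  0.34] open 1.001 grip 0.0
shift [-2.000e-01 -1.000e-01  1.309e+02] turn -0.0029
[   0   51   74  117 5416] [570.3 202.7] [59.2 58.5] 8.9 0.0636
[ 141   56  122  127 7932] [537.2  76.3] [58.7 58.3] 35.4 0.0643
[617 114  23  66 767] [ 458.6 -214. ] [14.7 45.5] 88.6 0.0614
[ 283  204   81   77 5992] [435.5  12.3] [58.1 59. ] 78.6 0.0643
[   0  233   86   44 1923] [470.9 227.1] [60.5 32.1] 79.3 0.0635
[ 198  334   73   45 2602] [356.1 103.6] [58.9 45.9] 74.4 0.0643
```

Emit:
send_rows(plan=[[0,0,0,0.025,0],[0,0,0,0.03,0],[0,0,0,0.03,0],[0,0,0,0.025,0],[0,0,0,0.012,0],[0,0,0,0.008,0],[0,0,0,0,0],[0,0,0,0,0],[255,0,0,0,0],[255,0,0,0,0],[255,0,0,0,0],[255,0,0,0,0],[255,0,0,0,0],[255,0,0,0,0],[255,0,0,0,0],[255,0,0,0,0]])

```text
time_s: 22.05
position: [0.4376, 0.0124, 0.031]
tcp_rot: [[0.979, -0.202, 0.001], [-0.202, -0.979, -0.0], [0.001, 0.0, -1.0]]
force: [-0.3, -1.0, 5.5]
opening: 0.665
grasp_force: 30.0
```

Emit:
send_rows(plan=[[255,0,0,-0.005,0],[255,0,0,-0.01,0],[255,0,0,-0.015,0],[255,0,0,-0.015,0],[255,0,0,-0.01,0],[255,0,0,-0.005,0],[255,0,0,0,0],[255,0,0,0,0]])

```text
time_s: 22.72
position: [0.437, 0.0125, 0.0904]
tcp_rot: [[0.979, -0.202, -0.001], [-0.202, -0.979, 0.0], [-0.001, -0.0, -1.0]]
force: [-0.6, 0.1, -4.3]
opening: 0.662
grasp_force: 30.0
```

Emit:
send_rows(plan=[[255,0.01,0.0036,0,0],[255,0.02,0.0073,0,0],[255,0.025,0.0091,0,0],[255,0.025,0.0091,0,0],[255,0.025,0.0091,0,0],[255,0.025,0.0091,0,0],[255,0.025,0.0091,0,0],[255,0.025,0.0091,0,0],[255,0.02,0.0073,0,0],[255,0.017,0.0062,0,0],[255,0.01,0.0036,0,0],[255,0,0,0,-0.036],[255,0,0,0,-0.036],[255,0,0,0,-0.036],[255,0,0,0,0],[255,0,0,0,0],[255,0,0,0,0]])

```text
time_s: 24.13
position: [0.6427, -0.1144, 0.0895]
tcp_rot: [[0.995, -0.096, -0.001], [-0.096, -0.995, 0.0], [-0.001, -0.0, -1.0]]
force: [0.1, 1.0, -5.3]
opening: 0.666
grasp_force: 30.0
```

```bash
python3 -c "
from h import *
go(642.9,-114.9,36.5,84.4)"
```

```text
t 24.13 pos [ 642.7 -114.4   89.5] yaw -95.5 tilt [-0.0014  0.0005] f [ 0.14  1.02 -5.27] open 0.666 grip 30.0
shift [ 0.3  0.5 53. ] turn 0.0017
```

Emit:
send_rows(plan=[[255,0,0,0.008,0],[255,0,0,0.012,0],[255,0,0,0.012,0],[255,0,0,0.01,0],[255,0,0,0.006,0],[255,0,0,0.003,0],[255,0,0,0.0015,0],[255,0,0,0,0],[255,0,0,0,0]])

```text
time_s: 24.88
position: [0.6436, -0.1145, 0.0384]
tcp_rot: [[0.995, -0.095, 0.001], [-0.095, -0.995, -0.0], [0.001, 0.0, -1.0]]
force: [0.2, 0.8, -3.4]
opening: 0.671
grasp_force: 30.0
```

Emit:
send_rows(plan=[[0,0,0,0,0],[0,0,0,0,0],[0,0,0,0,0],[0,0,0,0,0],[0,0,0,0,0],[0,0,0,-0.01,0],[0,0,0,-0.02,0],[0,0,0,-0.025,0],[0,0,0,-0.03,0],[0,0,0,-0.03,0],[0,0,0,-0.03,0],[0,-0.03,0.015,0,0],[0,-0.03,0.03,0,0],[0,-0.03,0.03,0,0],[0,-0.03,0.03,0,0],[0,-0.03,0.03,0,0],[0,0,0.03,0,0],[0,0,0.03,0,0],[0,0,0,0,0],[0,0,0,0,0]])

```text
time_s: 26.55
position: [0.4774, -0.2941, 0.1839]
tcp_rot: [[0.995, -0.098, 0.001], [-0.098, -0.995, -0.001], [0.002, 0.001, -1.0]]
force: [0.2, -0.2, 0.0]
opening: 0.998
grasp_force: 0.0
```

```bash
python3 -c "
from h import *
go(642.9,-114.9,36.5,84.4);look('top','pics/top2.png')"
```

```text
t 26.55 pos [ 477.4 -294.1  183.9] yaw -95.6 tilt [ 0.0015 -0.0011] f [ 0.23 -0.2   0.  ] open 0.998 grip 0.0
shift [ 146.9 -194.7  147.5] turn -0.0006
[ 361  133   40   41 1403] [ 642.5 -115.1] [58.2 60. ] 84.4 0.0696
[ 161  178   42   42 1386] [571.6 202.9] [58.8 59. ] 8.8 0.0638
[ 236  194   51   51 1347] [538.3  75.7] [58.6 57.9] 35.3 0.0639
[ 439  245   41   47 1128] [ 458.9 -244.4] [58.8 58.2] 69.2 0.0639
[ 140  253   49   48 1409] [448.7 229.5] [58.6 59.5] 21.4 0.0637
[ 221  313   43   43 1399] [357.8 105.4] [58.2 58.1] 80.8 0.0638
```

View pics/top2.png

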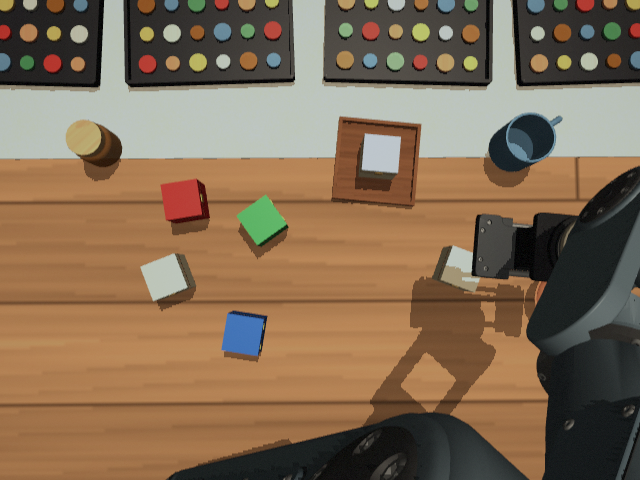

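The heavy box stands in the middle of the tray (380,155), at (642.5, -115.1) mm against the tray centre (643, -115). The light boxes at (166,276) and (460,268) are within about 1 mm of where they started, and the gripper is clear of everything.

```bash
python3 -c "
from rig import *
print(hand_in())"
```

```text
the job is handed in; nothing more can be done
None
```

The job is handed in: I lifted the boxes left to right, and the heavy one (middle, about 0.44 kg or a little more) now stands centred in the tray, with the two light ones back within about 1 mm of where they stood.

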